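# Close the split gear housing and hold it shut for the screws

## Task

The grinder's gear housing has to be screwed shut: lift the cover by its rib, set it on the lower half so that both dowels go into their matching holes (thick dowel in the large hole) and the joint closes all round. Then keep hold of the rib and keep the two halves pressed together with a push of about 15 N (never above 50 N), and finish like that, still gripping and pressing, so that I can put in the screws. Leave the lower half standing about where it is, and do not disturb the other things on the table.

Things in the scene. Friction and masses are not known exactly. Their poses are not given: they have to be found in the camera images.
- housing: Lower half of a split gear housing, loose, 0.9 kg, bare aluminium, 34 mm high, open face up: a round case 88 mm across with a gear in it (its centre at x = -14 mm), a short lug 36 mm wide at -x and a longer arm 28 mm wide at +x, 172 mm over all. Two steel dowels stand on its flat top. Origin: underside, midway between the dowels; z up, x towards the thin dowel.
- housing_face (a point): Point on the lower half's flat top (joint) face, 34 mm above the table, midway between its two dowels, which are 140 mm apart; axes as housing. The two halves may change places (left, right) from start to start.
- thick_dowel (a point): Foot of the thick dowel (12 mm diameter, on the short lug) on the joint face: x = -70 mm from housing_face. It stands 18 mm proud, straight for 11 mm and then tapering to a 4 mm tip.
- thin_dowel (a point): Foot of the thin dowel (8 mm diameter, on the long arm) on the joint face: x = +70 mm from housing_face. Also 18 mm proud, straight for 11 mm, then tapering to a 3 mm tip.
- cover: Cover (upper half), loose, 0.35 kg, bare aluminium, lying joint face down: a round body 88 mm across, 26 mm high (its centre at x = -14 mm), with the same lug (-x) and arm (+x), both 14 mm thick. On top an upright rib to hold it by, centred at x = y = 0: 54 mm long (x), 26 mm wide (y), from z = 26 to 60 mm. Origin: underside, midway between the holes; z up.
- cover_center (a point): Point of the cover half-way up, 30 mm above its underside, midway between its holes and in the middle line of the rib; axes as cover, x from the large hole to the small hole. When the cover is fully home it lies 30 mm above housing_face, with all axes parallel.
- thick_hole (a point): Centre of the large dowel hole (14 mm, right through the short lug) at the cover's underside: x = -70 mm, z = -30 mm from cover_center. It takes the thick dowel.
- thin_hole (a point): Centre of the small dowel hole (10 mm, right through the long arm) at the cover's underside: x = +70 mm, z = -30 mm from cover_center. It takes the thin dowel only.
- lock_ring: Bystander, not to be disturbed: ribbed metal ring, 73 mm across, 22 mm high, lying between the two housing halves. Origin at the centre of its underside.
- plate_coarse: Bystander, not to be disturbed: perforated steel disc with large holes, 62 mm across, 8 mm thick, lying flat between the two halves, farther back. Origin at the centre of its underside.
- plate_fine: Bystander, not to be disturbed: perforated steel disc with small holes, 62 mm across, 8 mm thick, lying flat farther back on the right. Origin at the centre of its underside.
Not all that is in view belongs to the job. What is shaped like the cover but orange is not meant.

How it is judged:
By the outcome, as a careful person would: the job done as asked, in the order asked, and still so for the second after the job is handed in, while the arm keeps its last pose, push and grip.
It also fails if it takes over 42 s, if anything falls off the work surface, if the arm or the gripper's body presses on something with over 40 N, if the wrist force passes 120 N, or if a joint passes its speed limit or range.

## Robot

A 6-joint arm with a two-finger parallel gripper is mounted at the origin on a cart in front of the work surface, level with it; the furniture and walls round the work are solid. World frame = base frame: x ahead of the robot, y to its left, z up, the work surface at z = 0. Lengths are in mm, angles in rad, forces in N, time in s.
With the tool pointing down it reaches from about 425 to 950 mm from the base axis. Payload 3.5 kg.
Tool frame: the origin (TCP) lies midway between the tips of the shut fingers; the grasp point (between the pads) lies 19 mm behind it (arm.pinch_z is the z of the grasp point in the tool frame, in mm); z points along the fingers, x is the direction in which the jaws open and shut, and the axes are right-handed (so a half turn about z gives the same grasp; the last joint's range is limited). The gripper opens to 85 mm and grips with 20 to 120 N. Pads are 22 mm wide; open, the fingers measure 114 mm over their backs; the gripper's body (76 mm by 85 mm) begins 54 mm behind the grasp point. The pads swing forward as they close: fully open they stand 13 mm farther back than shut.
Start: joints at [1.01, 0.286, 1.577, -0, 1.279, -0.15], TCP at [269.52, 618.842, 231.325] pointing down, gripper open.
Joint ranges: [-2.77, 2.77], [-0.9, 2.22], [0.21, 2.48], [-1.53, 4.67], [0.24, 2.81], [-2.84, 2.84]. Speed limits (rad/s): [2.79, 2.79, 3.14, 3.14, 3.14, 3.14].

## Interface

Orientations are given as [roll, pitch, yaw] about the fixed x, y, z axes, in that order (R = Rz(yaw) Ry(pitch) Rx(roll)).
In Python, from bench import arm gives the robot as it stands. The module is installed in compiled form; this text tells all that it offers.
- The arm moves only by the shell command python3 -m jog 'ROWS' [OPENING] [FORCE]. ROWS is JSON, a list of rows, each an object with "travel": the shift along the tool's x, y, z in m, a list of three; "spin": the turn about the tool's z in degrees. A call has 1 to 10 rows; each row shifts and turns the pose as measured when the row begins, along the tool's axes as they then stand; what a row does not reach is not made up. A row lasts 1/12 s, in which the tool goes at most 41.7 mm and 7.16 degrees, less where a joint would pass 70% of its speed; a pose out of reach is approached as far as the arm can. A call with a gripper value outside its range is refused whole. OPENING is the finger opening in m, from 0 to 0.0854, set as the call begins (- or left out, the last holds). The fingers move at their own pace and stop on an object; FORCE is the grip in N (left out, the last holds). Time passes only in rows, so rows that do not move let the fingers close. It gives the time, the measured TCP pose, the force and the opening at its end, in the units of the state.
- arm.get_obs(): the state, without advancing time (a new reading comes with each control period).
- arm.get_image(name): name is "scene" or "top" or "wrist"; returns the picture (420x560x3 uint8, blue, green, red); there is no depth.
- arm.calibration(name): a dict with "fov_y" (degrees; the focal length in pixels is half the picture's height over the tangent of half this angle, whatever the lens; pixels are square), "cx", "cy" (the principal point, pixels), "k1" (the pictures are not rectified: a ray, as slopes to the right and down, at radius r is drawn at 1 + k1 r^2 times it, then the intrinsics apply), "xyz" and "attitude" of the camera in the world. Camera axes: x right, y up, looking along -z (the intrinsics and any distortion apply to the point x, -y, -z); pixel columns grow to the right and rows downward; lengths in mm; the calibration is good to about 2 mm. A picture is of the moment at which its call begins: read the wrist's pose just before it. calibration takes no time and is no camera call; for the wrist camera it gives the pose at the moment of the call.
- arm.close_job(): hands the job in, once; it reports no verdict.
The state is a dict: "time_s": time; "joint_positions": joint angles; "qvel": joint speeds; "joint_torque": joint torques, N m; "position": TCP position; "ee_rot": TCP orientation; "contact_force": force on the tool from outside, world axes, zero at the start; "torque": the same for the moment, N m; "opening": finger opening in mm.
Only numpy, scipy, OpenCV 4.12 (cv2) and the standard library are available. Lean on these libraries where they do the work, as an engineer would, in place of code of your own. Each camera call takes 0.05 s, during which the arm holds its last target.

## Working session

There is one attempt and no reset: what is moved stays moved. The work goes in short steps, Python scripts to look and compute and a shell command to move; the robot and the scene stay as the last step left them, time stands still between calls to the robot, and variables do not carry over. Pictures are saved under pics/ and viewed, and the job is handed in when it is done.

```bash
mkdir -p pics; python3 - <<'E'
from bench import arm
import cv2
print(arm.get_obs())
for n in("scene","top","wrist"):
    print(n,arm.calibration(n)); cv2.imwrite(f"pics/{n}0.png",arm.get_image(n))
print(arm.pinch_z)
E
```

```text
{'time_s': 0.0, 'joint_positions': array([ 1.00998600e+00,  2.87208513e-01,  1.57819525e+00, -1.92108286e-05,
        1.27859152e+00, -1.50003159e-01]), 'qvel': array([ 0.00023863,  0.00075369, -0.00104146, -0.00158077,  0.00133809,
        0.00095488]), 'joint_torque': array([ 6.17449678e-04, -4.05985272e+01, -2.92620760e+01, -1.74311335e-04,
        5.86261915e-03, -4.02295268e-05]), 'position': array([269.18289577, 618.27977476, 229.90872565]), 'ee_rot': array([-3.14125178e+00,  2.37839713e-03,  1.15999512e+00]), 'contact_force': array([-0.48369611, -0.23994533, -0.46730293]), 'torque': array([0.03564809, 0.03188501, 0.02727382]), 'opening': 85.28255141129323}
scene {'fov_y': 56.66086815666883, 'cx': 283.1597707297327, 'cy': 216.1201047726981, 'k1': -0.0686784300230753, 'xyz': array([ -82.43528695, -510.99022115, 1115.18532172]), 'attitude': array([ 0.71398367, -0.0156396 , -0.72433711])}
top {'fov_y': 51.95834644657867, 'cx': 277.6995387553683, 'cy': 209.29644787503747, 'k1': -0.036885848698973295, 'xyz': array([ 461.70864934,  139.24212906, 1197.14322067]), 'attitude': array([ 0.06718774, -0.0061572 , -1.5856708 ])}
wrist {'fov_y': 68.0549845814748, 'cx': 286.0984521666995, 'cy': 209.57860750726587, 'k1': 0.021443990196900072, 'xyz': array([203.18397418, 646.59469962, 372.31042843]), 'attitude': array([-0.28616107,  0.0035979 ,  1.16049586])}
-18.700000000000003
```

View pics/scene0.png

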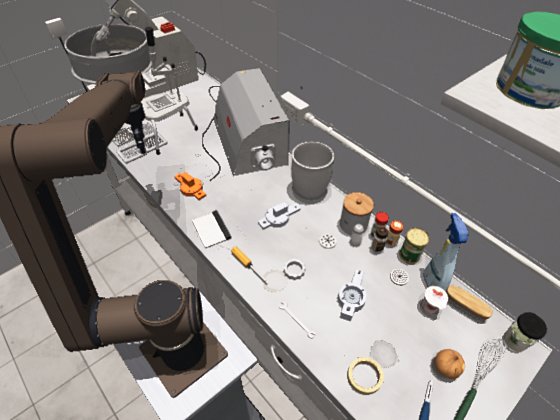

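View pics/top0.png

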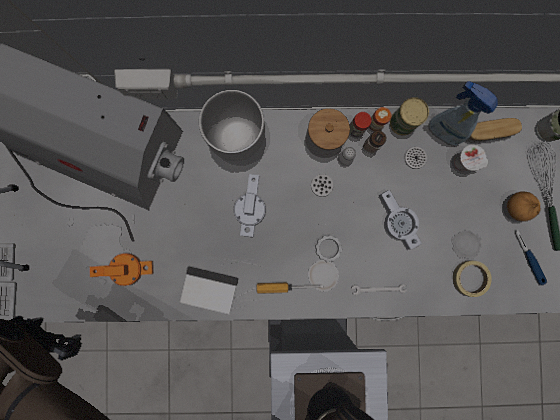

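View pics/wrist0.png

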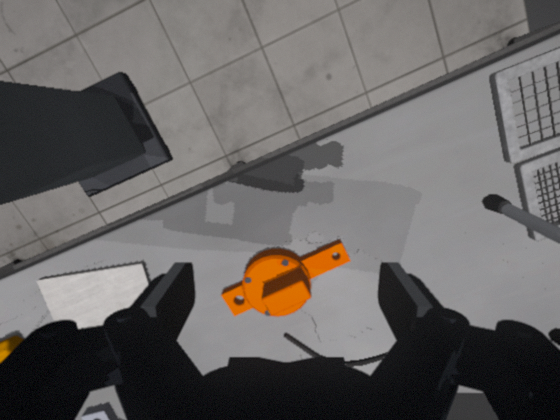

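The candidates for the cover in the top picture are the orange part (123,268), which is excluded; the grey ribbed part (250,207), which should be the cover; and the open grey part with a gear (402,222), which is the lower half. I'll check the choice in close crops.

```bash
python3 - <<'E'
import cv2,numpy as np
im=cv2.imread("pics/top0.png")
a=cv2.resize(im[165:245,205:295],None,fx=4.4,fy=4.4,interpolation=cv2.INTER_CUBIC)
b=cv2.resize(im[180:260,360:450],None,fx=4.4,fy=4.4,interpolation=cv2.INTER_CUBIC)
cv2.imwrite("pics/crop0.png",np.hstack([a,b]))
E
```

```text
(no output)
```

View pics/crop0.png

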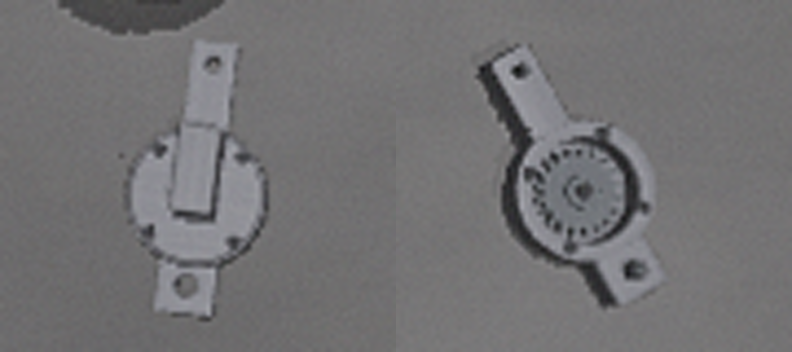

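The crop shows the grey cover: rib, large hole at (247,230), small hole at (253,179), top picture. It also shows the lower half with its gear, thin dowel at (388,196) and thick dowel at (414,241).

```bash
cat > h.py <<'E'
import numpy as np, cv2
from scipy.spatial.transform import Rotation as R
H=420
def K(c):
    f=H/2/np.tan(np.radians(c['fov_y'])/2); return np.array([[f,0,c['cx']],[0,f,c['cy']],[0,0,1.]]), np.array([c['k1'],0,0,0,0.])
def ray(c,uv):
    k,d=K(c); p=cv2.undistortPoints(np.array([[uv]],float),k,d)[0,0]
    return R.from_euler('xyz',c['attitude']).as_matrix()@np.array([p[0],-p[1],-1])
def at_z(c,uv,z):
    r=ray(c,uv); return (c['xyz']+r*(z-c['xyz'][2])/r[2])
def proj(c,P):
    k,d=K(c); q=(np.atleast_2d(P)-c['xyz'])@R.from_euler('xyz',c['attitude']).as_matrix()
    q=q*[1,-1,-1]; return cv2.projectPoints(q,np.zeros(3),np.zeros(3),k,d)[0][:,0]
E
python3 - <<'E'
from h import *
from bench import arm
c=arm.calibration("top")
for a,b,z,n in(((247,230),(253.2,179.3),14,'cover'),((414.3,241.1),(388.2,195.9),50,'housing')):
    A=at_z(c,a,z);B=at_z(c,b,z);print(n,A,B,(A+B)/2,np.linalg.norm(B-A),np.degrees(np.arctan2(*(B-A)[1::-1])))
print(at_z(c,(328,248),10),at_z(c,(322,186),8),at_z(c,(416,157),8))
E
```

```text
cover [485.52553602 215.80020791  14.        ] [625.2859815  197.25886976  14.        ] [555.40575876 206.52953883  14.        ] 140.98497558964777 -7.55702378249201
housing [ 448.40209838 -232.44532479   50.        ] [ 570.53614119 -166.1060778    50.        ] [ 509.46911979 -199.2757013    50.        ] 138.98784157147205 28.509373027158205
[432.86997633  -5.90769202  10.        ] [604.70464761   6.67300241   8.        ] [ 683.0736191  -259.54154549    8.        ]
```

```bash
python3 -m jog '[{"travel":[-0.022,0.035,0],"spin":0},{"travel":[-0.022,0.035,0],"spin":0},{"travel":[-0.022,0.035,0],"spin":0},{"travel":[-0.022,0.035,0],"spin":0},{"travel":[-0.022,0.035,0],"spin":0},{"travel":[-0.022,0.035,0],"spin":0},{"travel":[-0.022,0.035,0],"spin":0},{"travel":[-0.022,0.035,0],"spin":0}]' 0.0854 20
```

```text
time_s: 0.82
position: [453.4, 345.0, 225.6]
ee_rot: [-3.137, 0.005, 1.176]
contact_force: [0.8, 0.2, -0.4]
opening: 85.6
```

```bash
python3 -m jog '[{"travel":[-0.022,0.035,0],"spin":0},{"travel":[-0.022,0.035,0],"spin":0},{"travel":[-0.022,0.035,0],"spin":-5},{"travel":[-0.015,0.030,0],"spin":-5},{"travel":[0,0.005,0],"spin":-5},{"travel":[0,0,0],"spin":0},{"travel":[0,0,0],"spin":0}]'
python3 - <<'E'
from h import *
from bench import arm
o=arm.get_obs();c=arm.calibration("wrist");cv2.imwrite("pics/w1.png",arm.get_image("wrist"))
print(o['position'],o['ee_rot'],c)
np.save("c1.npy",c,allow_pickle=True)
E
```

```text
time_s: 1.4
position: [557.7, 207.4, 223.2]
ee_rot: [-3.135, 0.006, 1.436]
contact_force: [-0.3, 0.7, -0.1]
opening: 85.2
[557.6801141  207.36893831 223.19901604] [-3.13465363  0.00618886  1.43593643] {'fov_y': 68.0549845814748, 'cx': 286.0984521666995, 'cy': 209.57860750726587, 'k1': 0.021443990196900072, 'xyz': array([487.24170934, 216.97994177, 365.93916218]), 'attitude': array([-0.27922581,  0.00721291,  1.43643669])}
```

View pics/w1.png

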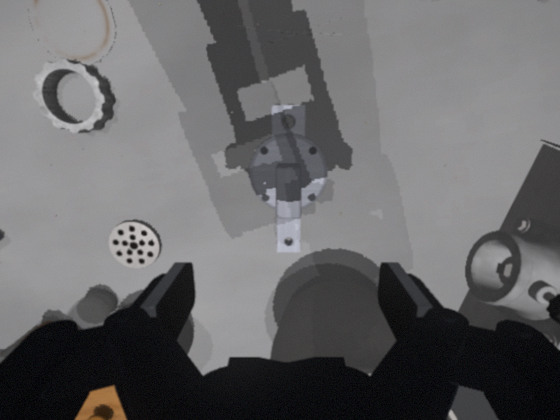

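The wrist view shows the cover below: large hole at (288,121), small hole at (289,241), lying along the picture's columns.

```bash
python3 - <<'E'
from h import *
c=np.load("c1.npy",allow_pickle=True).item()
im=cv2.imread("pics/w1.png");g=cv2.resize(im[95:260,215:360],None,fx=4,fy=3.6,interpolation=cv2.INTER_CUBIC)
cv2.imwrite("pics/w1c.png",cv2.convertScaleAbs(g,alpha=1.6))
A=at_z(c,(288,121),14);B=at_z(c,(288.5,241.5),14);print(A,B,(A+B)/2,np.linalg.norm(B-A),np.degrees(np.arctan2(*(B-A)[1::-1])))
E
```

```text
[487.9540276  216.40698009  14.        ] [627.18820227 198.43970664  14.        ] [557.57111493 207.42334337  14.        ] 140.38866874067543 -7.353016258107722
```

View pics/w1c.png

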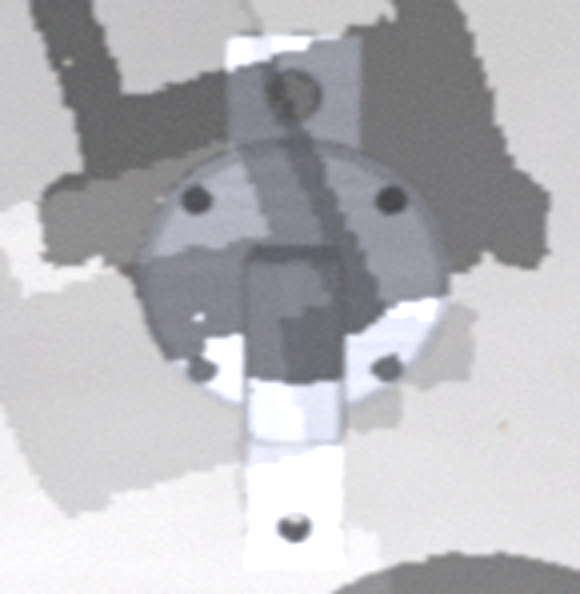

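```bash
python3 -m jog '[{"travel":[0,0,0.035],"spin":0},{"travel":[0,0,0.035],"spin":0},{"travel":[0,0,0.035],"spin":0},{"travel":[0,0,0.025],"spin":0},{"travel":[0,0,0.015],"spin":0},{"travel":[0,0,0],"spin":0},{"travel":[0,0,0],"spin":0}]'
python3 - <<'E'
from h import *
from bench import arm
o=arm.get_obs();c=arm.calibration("wrist");cv2.imwrite("pics/w2.png",arm.get_image("wrist"))
print(o['position'],o['ee_rot'],proj(c,[[557.5,207.4,60],[487.9,216.4,14]]))
E
```

```text
time_s: 2.03
position: [552.8, 215.8, 76.3]
ee_rot: [-3.14, 0.003, 1.437]
contact_force: [0.3, 0.1, 1.1]
opening: 85.4
[552.7775305  215.78855324  76.28124248] [-3.13969702e+00  2.96815430e-03  1.43697045e+00] [[274.13508012 263.21741899]
 [275.37029212 130.73043053]]
```

View pics/w2.png

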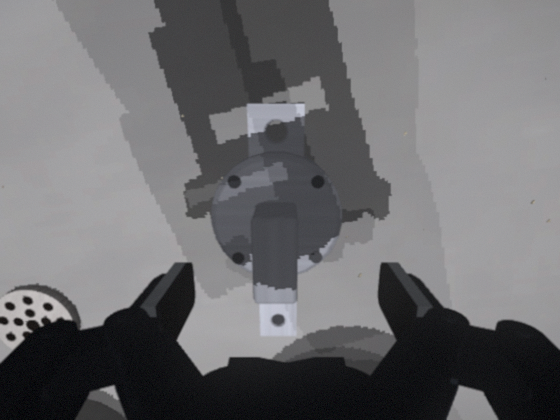

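```bash
python3 -m jog '[{"travel":[-0.008,0.006,0],"spin":0},{"travel":[0,0,0],"spin":0},{"travel":[0,0,0.015],"spin":0},{"travel":[0,0,0.01],"spin":0},{"travel":[0,0,0],"spin":0}]'
```

```text
time_s: 2.5
position: [563.4, 208.1, 59.6]
ee_rot: [3.129, -0.002, 1.437]
contact_force: [0.1, -0.7, -0.7]
opening: 85.4
```

```bash
python3 -m jog '[{"travel":[0,0,0],"spin":0},{"travel":[0,0,0],"spin":0}]'; python3 -m jog '[{"travel":[0,0,0],"spin":0},{"travel":[0,0,0],"spin":0}]'
```

```text
time_s: 2.67
position: [564.5, 208.1, 61.0]
ee_rot: [3.127, -0.003, 1.437]
contact_force: [0.2, -0.4, -0.8]
opening: 85.4
time_s: 2.83
position: [565.4, 208.1, 62.5]
ee_rot: [3.125, -0.003, 1.436]
contact_force: [0.2, 0.8, -1.4]
opening: 85.5
```

```bash
for i in 1 2 3; do python3 -m jog '[{"travel":[0,0,0],"spin":0}]'|sed -n 2,3p; python3 - <<'E'
from bench import arm
import numpy as np
np.set_printoptions(precision=4,suppress=True)
o=arm.get_obs();print(o['joint_positions'],o['qvel'],o['joint_torque'])
E
done
```

```text
position: [565.7, 208.2, 63.0]
ee_rot: [3.124, -0.004, 1.436]
[ 0.1853  0.3124  1.8789 -0.0026  0.9327 -1.2496] [-0.0021 -0.0069 -0.0043 -0.0014  0.0009  0.001 ] [ -0.0148 -36.7913 -24.5192  -0.0047  -0.0377  -0.    ]
position: [565.9, 208.3, 63.4]
ee_rot: [3.124, -0.004, 1.436]
[ 0.1854  0.3119  1.8786 -0.0026  0.9328 -1.2495] [-0.0005 -0.0038 -0.0031  0.0003  0.003   0.0006] [ -0.0132 -36.8311 -24.5634  -0.0045  -0.0398   0.    ]
position: [566.0, 208.3, 63.6]
ee_rot: [3.123, -0.004, 1.437]
[ 0.1854  0.3116  1.8785 -0.0026  0.9329 -1.2496] [-0.0002 -0.0021 -0.0016  0.0004  0.0032  0.002 ] [ -0.0089 -36.848  -24.58    -0.0043  -0.0407   0.    ]
```

```bash
python3 -m jog '[{"travel":[-0.001,-0.004,0.004],"spin":0},{"travel":[-0.001,-0.004,0.005],"spin":0},{"travel":[0,0,0.005],"spin":0},{"travel":[0,0,0.005],"spin":0},{"travel":[0,0,0.005],"spin":0},{"travel":[0,0,0],"spin":0},{"travel":[0,0,0],"spin":0},{"travel":[0,0,0],"spin":0}]'
```

```text
time_s: 3.75
position: [556.0, 207.2, 35.4]
ee_rot: [3.126, -0.003, 1.437]
contact_force: [0.3, 0.3, -0.1]
opening: 85.3
```

```bash
python3 -m jog '[{"travel":[0,0,0.003],"spin":0},{"travel":[0,0.001,0.001],"spin":0},{"travel":[0,0,0],"spin":0},{"travel":[0,0,0],"spin":0}]' && python3 -m jog '[{"travel":[0,0,0],"spin":0},{"travel":[0,0,0],"spin":0},{"travel":[0,0,0],"spin":0},{"travel":[0,0,0],"spin":0},{"travel":[0,0,0],"spin":0},{"travel":[0,0,0],"spin":0}]' 0.0 70
```

```text
time_s: 4.08
position: [557.9, 207.2, 31.5]
ee_rot: [3.125, -0.003, 1.437]
contact_force: [-0.4, 0.5, 0.3]
opening: 85.7
time_s: 4.58
position: [558.6, 207.4, 32.4]
ee_rot: [3.123, -0.004, 1.437]
contact_force: [0.1, -0.3, -1.4]
opening: 25.2
```

```bash
python3 - <<'E'
from h import *
from bench import arm
o=arm.get_obs();cv2.imwrite("pics/w3.png",arm.get_image("wrist"))
print(o['position'],o['ee_rot'],o['contact_force'],o['opening'])
E
```

```text
[558.6093141  207.43009844  32.43270729] [ 3.1232129  -0.00420783  1.43653193] [ 0.10479164 -0.29990322 -1.35530927] 25.183921298797724
```

View pics/w3.png

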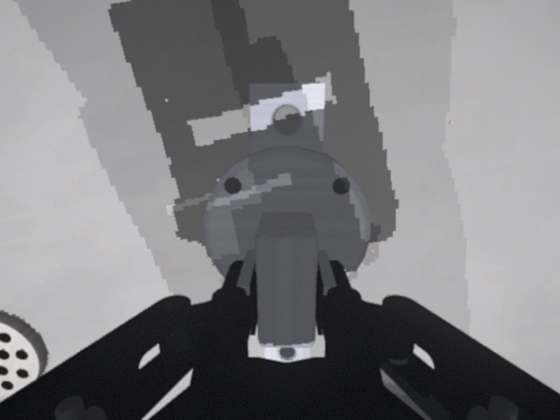

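The rib sits between the pads at (287,275), opening 25 mm, with the large hole at (287,118) and the small hole at (287,352). Now I'll lift.

```bash
python3 -m jog '[{"travel":[0,0,-0.005],"spin":0},{"travel":[0,0,-0.01],"spin":0},{"travel":[0,0,-0.02],"spin":0},{"travel":[0,0,-0.02],"spin":0},{"travel":[0,0,-0.02],"spin":0},{"travel":[0,0,-0.015],"spin":0},{"travel":[0,0,-0.01],"spin":0},{"travel":[0,0,0],"spin":0},{"travel":[0,0,0],"spin":0}]'
python3 - <<'E'
from h import *
from bench import arm
o=arm.get_obs();cv2.imwrite("pics/w4.png",arm.get_image("wrist"))
print(o['position'],o['ee_rot'],o['contact_force'],o['torque'],o['opening'])
E
```

```text
time_s: 5.38
position: [549.1, 205.7, 131.1]
ee_rot: [3.141, 0.002, 1.437]
contact_force: [0.1, -0.8, -4.6]
opening: 24.8
[549.12321589 205.72866236 131.0501648 ] [3.14098492e+00 2.09109523e-03 1.43676318e+00] [ 0.13499451 -0.82777075 -4.56437775] [0.03995721 0.02189096 0.00511243] 24.800246814784067
```

View pics/w4.png

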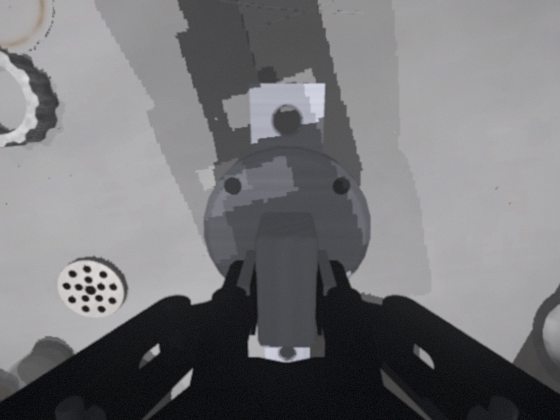

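```bash
python3 -m jog '[{"travel":[-0.015,0.002,-0.01],"spin":0},{"travel":[-0.03,0.004,-0.01],"spin":0},{"travel":[-0.038,0.005,-0.01],"spin":0},{"travel":[-0.038,0.005,-0.01],"spin":0},{"travel":[-0.038,0.005,-0.01],"spin":0},{"travel":[-0.038,0.005,-0.01],"spin":0},{"travel":[-0.038,0.004,-0.01],"spin":0},{"travel":[-0.03,0.004,0],"spin":0},{"travel":[-0.015,0.002,0],"spin":0},{"travel":[0,0,0],"spin":0}]'
```

```text
time_s: 6.27
position: [540.0, -87.1, 188.4]
ee_rot: [-3.118, 0.005, 1.443]
contact_force: [0.5, 0.7, -4.4]
opening: 24.9
```

```bash
python3 -m jog '[{"travel":[0,0,0],"spin":-5},{"travel":[0,0,0],"spin":-6},{"travel":[0,0,0],"spin":-6},{"travel":[0,0,0],"spin":-6},{"travel":[0,0,0],"spin":-6},{"travel":[0,0,0],"spin":-5},{"travel":[0,0,0],"spin":-1},{"travel":[0,0,0],"spin":0},{"travel":[0,0,0],"spin":0}]'
python3 - <<'E'
from h import *
from bench import arm
o=arm.get_obs();c=arm.calibration("wrist");np.save("c5.npy",dict(c=c,o=o),allow_pickle=True);cv2.imwrite("pics/w5.png",arm.get_image("wrist"))
print(o['position'],o['ee_rot'],o['contact_force'],o['qvel'],c)
E
```

```text
time_s: 7.02
position: [533.2, -81.5, 174.6]
ee_rot: [-3.107, -0.032, 2.077]
contact_force: [-0.0, 0.6, -3.7]
opening: 25.0
[533.21069848 -81.45048124 174.62844173] [-3.10671567 -0.03219684  2.07715122] [-0.03664624  0.55543038 -3.69210982] [ 0.00902637  0.0087842   0.01201853  0.00629332 -0.00047385  0.01535507] {'fov_y': 68.0549845814748, 'cx': 286.0984521666995, 'cy': 209.57860750726587, 'k1': 0.021443990196900072, 'xyz': array([ 476.73254008, -118.95758792,  319.22481938]), 'attitude': array([-0.25098113, -0.03228694,  2.07758994])}
```

View pics/w5.png

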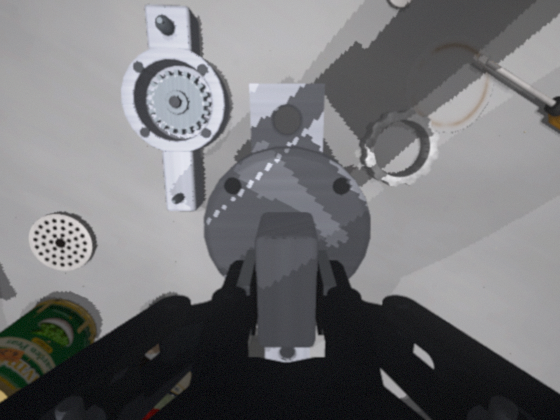

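The lower half is at the upper left: thick dowel tip at (161,22), thin dowel tip at (178,199). The tool has tilted a little during the moves, so I'll watch how it drifts.

```bash
cat > st.py <<'E'
from h import *
from bench import arm
np.set_printoptions(precision=4,suppress=True)
o=arm.get_obs();Rm=R.from_euler('xyz',o['ee_rot']).as_matrix();d=o['ee_rot']
print(o['position'],'roll-pi',(d[0]%(2*np.pi))-np.pi,'pitch',d[1],'yaw',np.degrees(d[2]),'zax',Rm[:2,2],'F',o['contact_force'],'q',o['joint_positions'],'v',o['qvel'])
E
for i in 1 2 3; do python3 -m jog '[{"travel":[0,0,0],"spin":0},{"travel":[0,0,0],"spin":0}]'>/dev/null; python3 st.py; done
```

```text
[532.9585 -80.9729 174.0713] roll-pi 0.03542331395991072 pitch -0.033032661372397465 yaw 118.92220459697609 zax [-0.047   0.0118] F [-0.022   0.2238 -4.547 ] q [-0.337   0.0697  1.9345 -0.0048  1.1856 -2.4112] v [ 0.0015  0.0016 -0.0013 -0.0009 -0.0018  0.01  ]
[533.0188 -80.8967 174.1268] roll-pi 0.03533595617022689 pitch -0.03293108317617466 yaw 118.8733578202124 zax [-0.0468  0.0118] F [ 0.5094 -0.5057 -3.1488] q [-0.3368  0.0697  1.9344 -0.0047  1.1856 -2.4103] v [-0.0019  0.0009 -0.0012  0.0008  0.0001  0.0037]
[533.1668 -81.053  174.3994] roll-pi 0.03495529137619213 pitch -0.03249410730667335 yaw 118.83621834475738 zax [-0.0463  0.0116] F [-0.1998 -0.203  -3.7847] q [-0.337   0.0695  1.9341 -0.0047  1.1855 -2.4098] v [-0.0004 -0.0015 -0.0022  0.0012  0.0007  0.004 ]
```

```bash
python3 - <<'E'
import cv2,numpy as np
im=cv2.imread("pics/w5.png")
a=cv2.resize(im[0:60,135:205],None,fx=5,fy=5,interpolation=cv2.INTER_CUBIC)
b=cv2.resize(im[170:230,145:215],None,fx=5,fy=5,interpolation=cv2.INTER_CUBIC)
cv2.imwrite("pics/w5c.png",np.hstack([a,b]))
E
```

```text
(no output)
```

View pics/w5c.png

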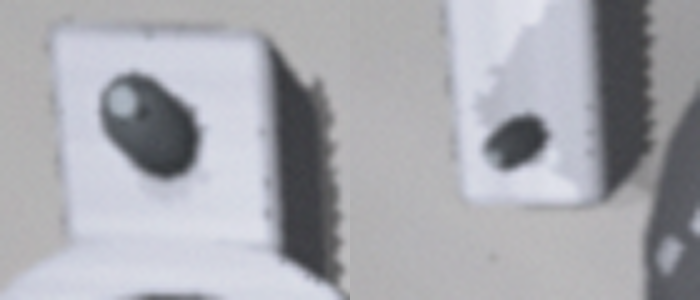

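```bash
python3 - <<'E'
from h import *
np.set_printoptions(precision=2,suppress=True)
d=np.load("c5.npy",allow_pickle=True).item();c=d['c'];o=d['o']
for a,b,z in(((159.4,20.4),(174.4,201.4),52),((168.6,30.0),(180.2,197.2),34)):
    A=at_z(c,a,z);B=at_z(c,b,z);print(A,B,(A+B)/2,np.linalg.norm(B-A),np.degrees(np.arctan2(*(B-A)[1::-1])))
# cover holes in tool frame (top of lug at tool z: cover z=14, tool origin at grasp z=32.4)
Rt=R.from_euler('xyz',o['ee_rot']).as_matrix();Rc=R.from_euler('xyz',c['attitude']).as_matrix()
Rct=Rt.T@Rc; tc=Rt.T@(c['xyz']-o['position']);print('cam in tool',tc)
# cover frame from grasp assumption
Rg=R.from_euler('xyz',[3.1232,-.0042,1.4365]).as_matrix();pg=np.array([558.6,207.4,32.4])
for uv in((286.5,119.5),(287.5,352)):
    r=Rg@Rct@Rc.T@ray(c,uv); C=pg+Rg@tc; print('hole at grasp',C+r*(14-C[2])/r[2])
    r=Rt.T@ray(c,uv); zt=18.4; print('hole in tool',tc+r*(zt-tc[2])/r[2])
E
```

```text
[ 449.7  -233.07   52.  ] [ 572.49 -166.98   52.  ] [ 511.09 -200.02   52.  ] 139.44454463207154 28.28994736202918
[ 450.56 -231.75   34.  ] [ 572.76 -167.21   34.  ] [ 511.66 -199.48   34.  ] 138.19281036676662 27.84296122915094
cam in tool [  -0.75  -72.59 -142.25]
hole at grasp [487.62 216.52  14.  ]
hole in tool [ -0.54 -71.88  18.4 ]
hole at grasp [625.96 198.58  14.  ]
hole in tool [ 0.19 66.5  18.4 ]
```

```bash
python3 -m jog '[{"travel":[-0.015,-0.012,0],"spin":0},{"travel":[-0.015,-0.012,0],"spin":0},{"travel":[-0.015,-0.012,0],"spin":0},{"travel":[-0.015,-0.012,0],"spin":0},{"travel":[-0.015,-0.012,0],"spin":0},{"travel":[-0.01,-0.008,0],"spin":0.5},{"travel":[0,0,0],"spin":0},{"travel":[0,0,0],"spin":0}]'; python3 st.py
python3 -m jog '[{"travel":[0,0,0.01],"spin":0},{"travel":[0,0,0.01],"spin":0},{"travel":[0,0,0.01],"spin":0},{"travel":[0,0,0.01],"spin":0},{"travel":[0,0,0],"spin":0},{"travel":[0,0,0],"spin":0}]'; python3 st.py
```

```text
time_s: 8.23
position: [514.6, -192.3, 175.0]
ee_rot: [-3.109, -0.031, 2.065]
contact_force: [-0.2, 0.2, -5.2]
opening: 25.3
[ 514.647  -192.3329  174.968 ] roll-pi 0.03286279467732722 pitch -0.031150047797390057 yaw 118.3178086042229 zax [-0.0437  0.0118] F [-0.1914  0.1619 -5.2405] q [-0.5367  0.0899  1.9112 -0.0132  1.1842 -2.597 ] v [-0.0215  0.0054 -0.0052 -0.0101 -0.0022  0.0005]
time_s: 8.73
position: [512.4, -187.7, 129.1]
ee_rot: [-3.108, -0.035, 2.068]
contact_force: [-0.2, -0.6, -4.0]
opening: 25.2
[ 512.374  -187.7406  129.1288] roll-pi 0.033290800741801796 pitch -0.03519071401121887 yaw 118.48208272855638 zax [-0.046  0.015] F [-0.225  -0.5574 -4.0276] q [-0.5324  0.1383  1.9496 -0.0117  1.101  -2.5953] v [ 0.0075  0.0227  0.0302 -0.0001 -0.0075  0.0005]
```

```bash
python3 -m jog '[{"travel":[0,0,-0.01],"spin":0},{"travel":[0,0,-0.01],"spin":0},{"travel":[0,0,-0.01],"spin":0},{"travel":[0,0,-0.01],"spin":0},{"travel":[0,0,-0.01],"spin":0},{"travel":[0,0,-0.01],"spin":0},{"travel":[0,0,-0.01],"spin":0},{"travel":[0,0,-0.01],"spin":0},{"travel":[0,0,-0.01],"spin":0},{"travel":[0,0,-0.01],"spin":0}]'; python3 st.py
python3 -m jog '[{"travel":[0,0,-0.01],"spin":0},{"travel":[0,0,-0.01],"spin":0},{"travel":[0,0,0],"spin":0},{"travel":[0,0,0],"spin":0},{"travel":[0,0,0],"spin":0},{"travel":[0,0,0],"spin":0}]'; python3 st.py
```

```text
time_s: 9.57
position: [518.0, -189.1, 241.5]
ee_rot: [-3.11, -0.032, 2.069]
contact_force: [-0.6, 0.8, -4.7]
opening: 25.0
[ 518.0022 -189.0802  241.5087] roll-pi 0.031394563071113435 pitch -0.032230353360514385 yaw 118.53403913978441 zax [-0.043   0.0133] F [-0.6073  0.7899 -4.6711] q [-0.5293  0.0315  1.8461 -0.0106  1.3079 -2.5957] v [ 0.0009 -0.0992 -0.1499  0.0015  0.2449  0.0009]
time_s: 10.07
position: [519.9, -189.9, 267.0]
ee_rot: [-3.113, -0.028, 2.069]
contact_force: [0.6, 0.1, -3.9]
opening: 24.9
[ 519.8787 -189.9369  267.0134] roll-pi 0.028982011878730507 pitch -0.02831161411381644 yaw 118.53430065840799 zax [-0.039  0.011] F [ 0.5614  0.1058 -3.884 ] q [-0.529   0.0147  1.8162 -0.0104  1.3499 -2.5957] v [-0.0013  0.0035  0.0065  0.0014 -0.0007  0.0007]
```

```bash
python3 -m jog '[{"travel":[0,0,0.04],"spin":0},{"travel":[0,0,0.04],"spin":0},{"travel":[0,0,0.035],"spin":0}]'; python3 st.py
python3 -m jog '[{"travel":[0,0,0],"spin":0},{"travel":[0,0,0],"spin":0},{"travel":[0,0,0],"spin":0},{"travel":[0,0,0],"spin":0}]'; python3 st.py
```

```text
time_s: 10.32
position: [522.2, -192.5, 159.7]
ee_rot: [-3.125, -0.008, 2.069]
contact_force: [1.0, -1.4, -5.0]
opening: 24.9
[ 522.1787 -192.5108  159.6716] roll-pi 0.016954242682664766 pitch -0.008386618139669899 yaw 118.56541170404094 zax [-0.0189 -0.0007] F [ 0.951  -1.3534 -5.0209] q [-0.5309  0.1074  1.9219 -0.0113  1.1283 -2.5954] v [-0.0085  0.4489  0.3698 -0.0035 -0.8177  0.0019]
time_s: 10.65
position: [516.4, -189.2, 150.7]
ee_rot: [-3.114, -0.027, 2.069]
contact_force: [-0.1, 0.1, -3.6]
opening: 25.2
[ 516.3868 -189.2002  150.7053] roll-pi 0.0279817700734597 pitch -0.026590806700494074 yaw 118.54388037437742 zax [-0.0373  0.01  ] F [-0.082   0.1391 -3.5919] q [-0.531   0.1151  1.9315 -0.0113  1.1322 -2.5953] v [ 0.0016 -0.0089 -0.0166  0.0015  0.0158  0.0007]
```

```bash
python3 -m jog '[{"travel":[0,0,0],"spin":0},{"travel":[0,0,0],"spin":0},{"travel":[0,0,0],"spin":0},{"travel":[0,0,0],"spin":0}]'>/dev/null; python3 st.py
python3 -m jog '[{"travel":[0,0,0.04],"spin":0}]' >/dev/null; python3 st.py
python3 -m jog '[{"travel":[0,0,0],"spin":0},{"travel":[0,0,0],"spin":0},{"travel":[0,0,0],"spin":0},{"travel":[0,0,0],"spin":0}]'>/dev/null; python3 st.py
```

```text
[ 520.4313 -191.4582  158.5193] roll-pi 0.021150171003346152 pitch -0.01519890560456938 yaw 118.56390920772708 zax [-0.0258  0.0032] F [ 0.4542 -0.5876 -3.4577] q [-0.5308  0.1087  1.9228 -0.0114  1.1341 -2.5954] v [ 0.0009 -0.0162 -0.015   0.0012  0.0024  0.0031]
[ 526.4846 -195.291   128.6522] roll-pi 0.009781016831869493 pitch 0.003702478439927548 yaw 118.58653962411046 zax [-0.0068 -0.0079] F [ 2.9868 -1.1426 -2.5531] q [-0.5312  0.1486  1.9384 -0.0118  1.0565 -2.5951] v [-0.0133  0.6236  0.3748 -0.0055 -1.0159  0.0025]
[ 523.1844 -193.3502  124.7206] roll-pi 0.01548720690442007 pitch -0.005742950317942919 yaw 118.5860580963115 zax [-0.0163 -0.0024] F [ 0.097  -0.6421 -3.7603] q [-0.5312  0.1515  1.9432 -0.0118  1.0598 -2.5951] v [ 0.0025 -0.0099 -0.0078  0.0008  0.0186 -0.0004]
```

```bash
cat > fit.py <<'E'
from h import *
from bench import arm
np.set_printoptions(precision=2,suppress=True)
Rg=R.from_euler('xyz',[3.1232,-.0042,1.4365]).as_matrix();pg=np.array([558.6,207.4,32.4])
Rc0=R.from_euler('z',np.radians(-7.4)).as_matrix();pc0=np.array([557.3,207.4,0])
Rtc=Rg.T@Rc0;ptc=Rg.T@(pc0-pg)
if __name__=="__main__":
    o=arm.get_obs();Rt=R.from_euler('xyz',o['ee_rot']).as_matrix()
    Rc=Rt@Rtc;pc=o['position']+Rt@ptc
    print('cover',pc,'eul',R.from_matrix(Rc).as_euler('xyz',degrees=True))
    hy=np.radians(28.2);hc=np.array([511.2,-199.9]);u=np.array([np.cos(hy),np.sin(hy)])
    for n,s in(('thick',-70),('thin',70)):
        P=pc+Rc@[s,0,0]; dw=hc+s*u; e=dw-P[:2]
        print(n,P,'need',e,'tool xy',(Rt.T@[*e,0])[:2])
    print('F',o['contact_force'],'M',o['torque'],'tcp',o['position'],o['opening'])
E
python3 fit.py
```

```text
cover [ 521.15 -194.6    92.38] eul [ 0.1   1.94 28.89]
thick [ 459.9  -228.4    94.75] need [-10.39  -4.58] tool xy [  0.95 -11.31]
thin [ 582.4  -160.8    90.01] need [-9.51 -6.02] tool xy [ -0.74 -11.23]
F [ 0.1  -0.64 -3.76] M [-0.   -0.12 -0.02] tcp [ 523.18 -193.35  124.72] 25.060184929790427
```

```bash
python3 -m jog '[{"travel":[0,-0.005,0.004],"spin":0.4},{"travel":[0,-0.005,0.004],"spin":0.3},{"travel":[0,-0.001,0.004],"spin":0},{"travel":[0,0,0.002],"spin":0},{"travel":[0,0,0],"spin":0},{"travel":[0,0,0],"spin":0},{"travel":[0,0,0],"spin":0},{"travel":[0,0,0],"spin":0}]'; python3 fit.py; python3 st.py
```

```text
time_s: 12.07
position: [514.9, -201.1, 115.0]
ee_rot: [-3.131, 0.002, 2.056]
contact_force: [0.7, -0.6, -4.0]
opening: 24.9
cover [ 513.07 -202.52   82.64] eul [-0.35  1.69 28.07]
thick [ 451.33 -235.44   84.71] need [-1.82  2.46] tool xy [ 3.03 -0.47]
thin [ 574.81 -169.59   80.58] need [-1.92  2.77] tool xy [ 3.34 -0.41]
F [ 0.73 -0.56 -3.99] M [ 0.03 -0.02 -0.03] tcp [ 514.88 -201.14  114.99] 24.9499052125862
[ 514.8783 -201.1357  114.9894] roll-pi 0.011046269529104258 pitch 0.0021157677675831543 yaw 117.77988238028539 zax [-0.0088 -0.007 ] F [ 0.7345 -0.5636 -3.9941] q [-0.5511  0.1492  1.966  -0.0123  1.0303 -2.6004] v [ 0.001   0.0022 -0.0003  0.0013 -0.0013  0.0003]
```

Now move +3 mm along tool x, go a bit lower, and look.

```bash
python3 -m jog '[{"travel":[0.002,0,0.003],"spin":0},{"travel":[0.001,0,0.003],"spin":0},{"travel":[0,0,0.003],"spin":0},{"travel":[0,0,0],"spin":0},{"travel":[0,0,0],"spin":0},{"travel":[0,0,0],"spin":0}]'; python3 fit.py
python3 - <<'E'
from h import *
from bench import arm
w=arm.get_image("wrist");s=arm.get_image("scene");t=arm.get_image("top")
cv2.imwrite("pics/w6.png",w);cv2.imwrite("pics/s6.png",s);cv2.imwrite("pics/t6.png",t)
a=cv2.resize(w[60:160,230:350],None,fx=4,fy=4,interpolation=cv2.INTER_CUBIC)
b=cv2.resize(s[250:330,320:390],None,fx=4,fy=5,interpolation=cv2.INTER_CUBIC)
cv2.imwrite("pics/m6.png",np.hstack([cv2.convertScaleAbs(a,alpha=1.3),b]))
E
```

```text
time_s: 12.57
position: [513.3, -197.8, 104.7]
ee_rot: [-3.13, 0.002, 2.056]
contact_force: [0.3, 0.3, -3.3]
opening: 24.8
cover [ 511.51 -199.19   72.39] eul [-0.32  1.7  28.11]
thick [ 449.79 -232.16   74.47] need [-0.28 -0.82] tool xy [-0.59 -0.63]
thin [ 573.22 -166.22   70.32] need [-0.33 -0.6 ] tool xy [-0.37 -0.57]
F [ 0.31  0.27 -3.28] M [-0.01 -0.04  0.02] tcp [ 513.33 -197.82  104.74] 24.75122209412221
```

View pics/m6.png

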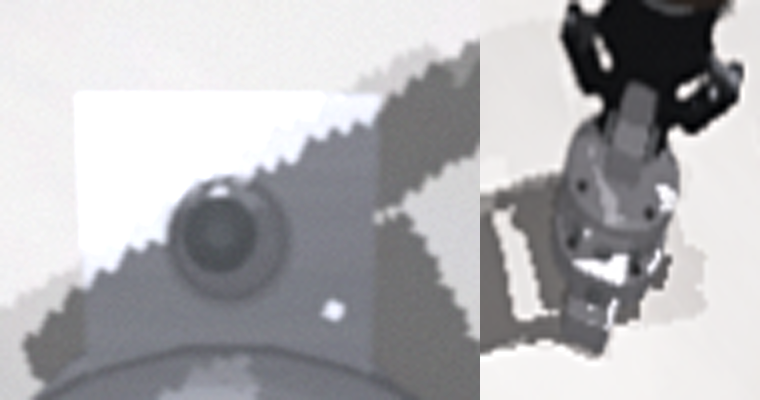

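View pics/w6.png

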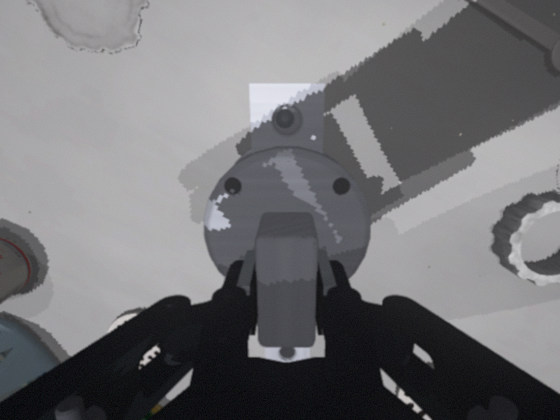

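The thick dowel shows through the large hole: dowel at (284.7,118), hole centre at (287,119.5). The offset is small.

```bash
python3 - <<'E'
from h import *
from bench import arm
from fit import *
c=arm.calibration("wrist");o=arm.get_obs();Rt=R.from_euler('xyz',o['ee_rot']).as_matrix();Rc=Rt@Rtc;pc=o['position']+Rt@ptc
T=at_z(c,(284.6,118),50);P14=pc+Rc@[-70,0,14];Hm=at_z(c,(287,119.5),P14[2]);print('tip',T,'holetop model',P14,'img',Hm)
ax=Rc@[0,0,1]; Hb=Hm-ax*14; print('hole bottom img',Hb,'need',(T-Hb)[:2],'tool',(Rt.T@np.r_[(T-Hb)[:2],0])[:2])
print('thin hole top proj',proj(c,pc+Rc@[70,0,14]))
w=cv2.imread('pics/w6.png');cv2.imwrite('pics/m6b.png',cv2.resize(cv2.convertScaleAbs(w[330:370,240:335],alpha=1.5),None,fx=6,fy=6,interpolation=cv2.INTER_CUBIC))
cv2.imwrite('pics/t6b.png',cv2.resize(cv2.imread('pics/t6.png')[170:260,355:455],None,fx=6,fy=6,interpolation=cv2.INTER_CUBIC))
E
```

```text
tip [ 449.59 -233.7    50.  ] holetop model [ 450.27 -232.03   88.73] img [ 449.92 -231.9    88.73]
hole bottom img [ 449.6  -232.17   74.74] need [-0.   -1.53] tool [-1.35 -0.72]
thin hole top proj [[287.4 353. ]]
```

View pics/m6b.png

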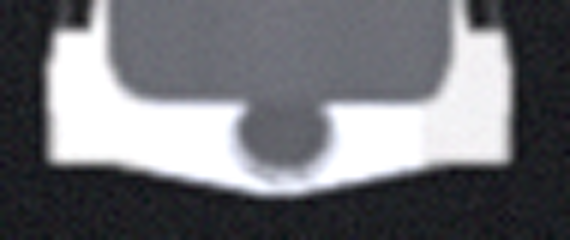

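View pics/t6b.png

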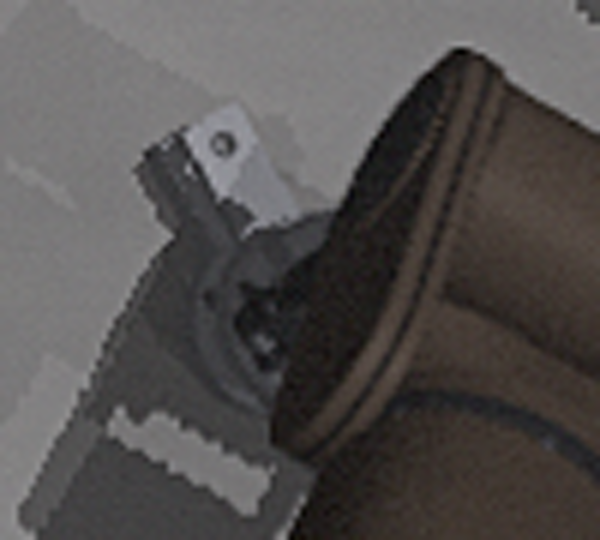

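```bash
python3 -m jog '[{"travel":[-0.001,-0.001,0.004],"spin":0},{"travel":[0,0,0.004],"spin":0},{"travel":[0,0,0.004],"spin":0},{"travel":[0,0,0.004],"spin":0},{"travel":[0,0,0],"spin":0},{"travel":[0,0,0],"spin":0},{"travel":[0,0,0],"spin":0}]'; python3 fit.py
```

```text
time_s: 13.3
position: [512.8, -199.8, 87.1]
ee_rot: [-3.13, 0.002, 2.056]
contact_force: [-0.2, 0.2, -4.1]
opening: 24.9
cover [ 511.   -201.17   54.77] eul [-0.34  1.69 28.09]
thick [ 449.28 -234.12   56.84] need [0.23 1.14] tool xy [0.9  0.74]
thin [ 572.73 -168.23   52.7 ] need [0.16 1.4 ] tool xy [1.17 0.8 ]
F [-0.18  0.19 -4.06] M [ 0.01 -0.07 -0.01] tcp [ 512.82 -199.79   87.11] 24.899700639353355
```

```bash
cat > look.py <<'E'
import sys
from h import *
from bench import arm
n=sys.argv[1]
w=arm.get_image("wrist");t=arm.get_image("top")
cv2.imwrite(f"pics/w{n}.png",w);cv2.imwrite(f"pics/t{n}.png",t)
a=cv2.resize(w[80:160,245:325],None,fx=5,fy=5,interpolation=cv2.INTER_CUBIC)
b=cv2.resize(t[175:225,365:415],None,fx=8,fy=8,interpolation=cv2.INTER_CUBIC)
cv2.imwrite(f"pics/m{n}.png",np.hstack([cv2.convertScaleAbs(a,alpha=1.3),cv2.convertScaleAbs(b,alpha=1.3)]))
E
python3 look.py 7
```

```text
(no output)
```

View pics/m7.png

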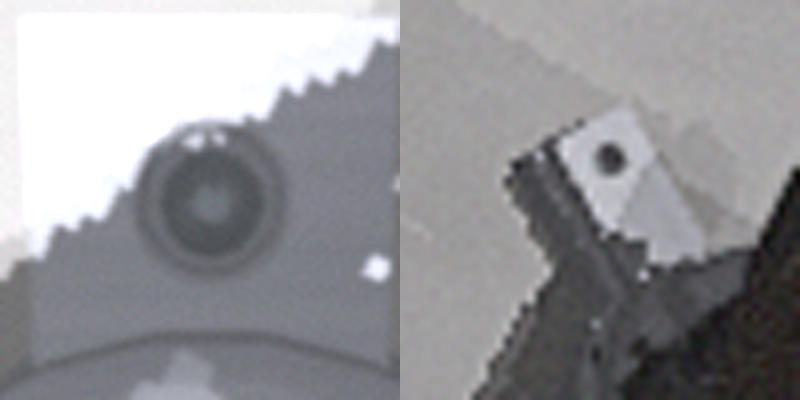

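The thick dowel tip is concentric with its hole to about 0.4 mm (211,202 against 211,198 in the crop). I'll descend slowly.

```bash
python3 -m jog '[{"travel":[0,0,0.003],"spin":0},{"travel":[0,0,0.003],"spin":0},{"travel":[0,0,0],"spin":0}]'; python3 fit.py; python3 -m jog '[{"travel":[0,0,0.003],"spin":0},{"travel":[0,0,0],"spin":0}]'; python3 fit.py;
```

```text
time_s: 13.65
position: [513.5, -200.2, 81.6]
ee_rot: [-3.132, 0.004, 2.056]
contact_force: [0.0, 0.5, -3.9]
opening: 24.7
cover [ 511.71 -201.6    49.29] eul [-0.46  1.62 28.09]
thick [ 449.98 -234.55   51.27] need [-0.48  1.57] tool xy [1.61 0.31]
thin [ 573.44 -168.65   47.31] need [-0.55  1.83] tool xy [1.87 0.37]
F [ 0.04  0.53 -3.9 ] M [ 0.07 -0.02 -0.  ] tcp [ 513.46 -200.18   81.64] 24.66018442921527
time_s: 13.82
position: [513.4, -200.2, 78.3]
ee_rot: [-3.132, 0.004, 2.056]
contact_force: [0.4, -0.3, -3.9]
opening: 24.4
cover [ 511.67 -201.58   45.93] eul [-0.45  1.63 28.1 ]
thick [ 449.94 -234.53   47.92] need [-0.43  1.56] tool xy [1.58 0.34]
thin [ 573.39 -168.63   43.94] need [-0.5   1.81] tool xy [1.83 0.4 ]
F [ 0.37 -0.29 -3.92] M [ 0.04 -0.03  0.  ] tcp [ 513.42 -200.17   78.28] 24.44279900580518
```

```bash
python3 look.py 8
```

```text
(no output)
```

View pics/m8.png

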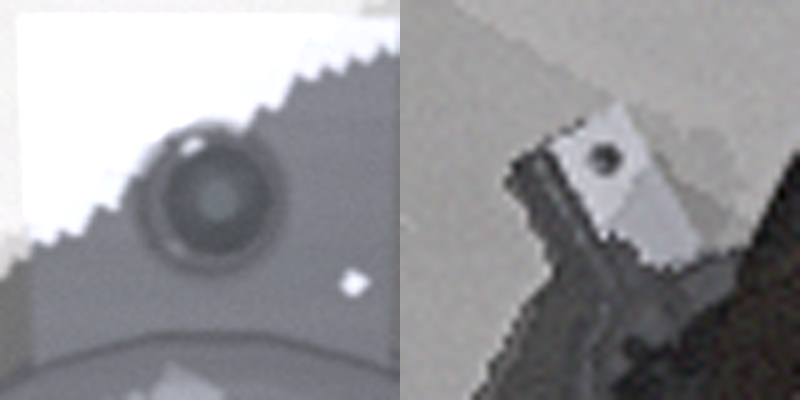

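```bash
python3 -m jog '[{"travel":[0.0006,0,0.002],"spin":0},{"travel":[0,0,0.002],"spin":0},{"travel":[0,0,0],"spin":0}]'; python3 fit.py; python3 -m jog '[{"travel":[0,0,0.002],"spin":0},{"travel":[0,0,0],"spin":0}]'; python3 fit.py;
```

```text
time_s: 14.17
position: [513.6, -199.9, 74.8]
ee_rot: [-3.132, 0.005, 2.056]
contact_force: [-0.1, 0.8, -4.1]
opening: 24.9
cover [ 511.9  -201.33   42.47] eul [-0.52  1.59 28.1 ]
thick [ 450.18 -234.29   44.41] need [-0.67  1.32] tool xy [1.48 0.02]
thin [ 573.62 -168.37   40.53] need [-0.73  1.55] tool xy [1.71 0.07]
F [-0.08  0.84 -4.05] M [ 0.07 -0.06 -0.03] tcp [ 513.61 -199.9    74.82] 24.860460913027342
time_s: 14.33
position: [513.5, -199.8, 72.6]
ee_rot: [-3.132, 0.005, 2.056]
contact_force: [0.0, -0.6, -3.6]
opening: 24.8
cover [ 511.73 -201.27   40.2 ] eul [-0.5   1.6  28.11]
thick [ 450.02 -234.23   42.16] need [-0.51  1.26] tool xy [1.35 0.14]
thin [ 573.45 -168.3    38.25] need [-0.56  1.48] tool xy [1.57 0.19]
F [ 0.01 -0.6  -3.63] M [ 0.04 -0.04 -0.03] tcp [ 513.46 -199.84   72.55] 24.767630642949303
```

```bash
python3 -m jog '[{"travel":[0,0,0.002],"spin":0},{"travel":[0,0,0.001],"spin":0}]'; python3 fit.py; python3 -m jog '[{"travel":[0,0,0.0015],"spin":0}]'; python3 fit.py;python3 look.py 9
```

```text
time_s: 14.5
position: [513.6, -199.9, 69.5]
ee_rot: [-3.132, 0.005, 2.056]
contact_force: [-0.7, -0.2, -5.4]
opening: 25.0
cover [ 511.85 -201.36   37.13] eul [-0.52  1.59 28.11]
thick [ 450.13 -234.33   39.07] need [-0.62  1.35] tool xy [1.48 0.08]
thin [ 573.57 -168.39   35.18] need [-0.68  1.57] tool xy [1.7  0.13]
F [-0.69 -0.22 -5.41] M [ 0.06 -0.06  0.03] tcp [ 513.56 -199.92   69.47] 25.017544173154725
time_s: 14.58
position: [513.6, -200.0, 68.1]
ee_rot: [-3.132, 0.005, 2.057]
contact_force: [-4.1, -0.6, 1.2]
opening: 24.9
cover [ 511.92 -201.48   35.72] eul [-0.53  1.59 28.12]
thick [ 450.21 -234.46   37.67] need [-0.7   1.48] tool xy [1.63 0.07]
thin [ 573.64 -168.51   33.77] need [-0.75  1.68] tool xy [1.84 0.13]
F [-4.07 -0.58  1.2 ] M [-0.05  0.2   0.04] tcp [ 513.63 -200.04   68.07] 24.884234078855386
```

View pics/m9.png

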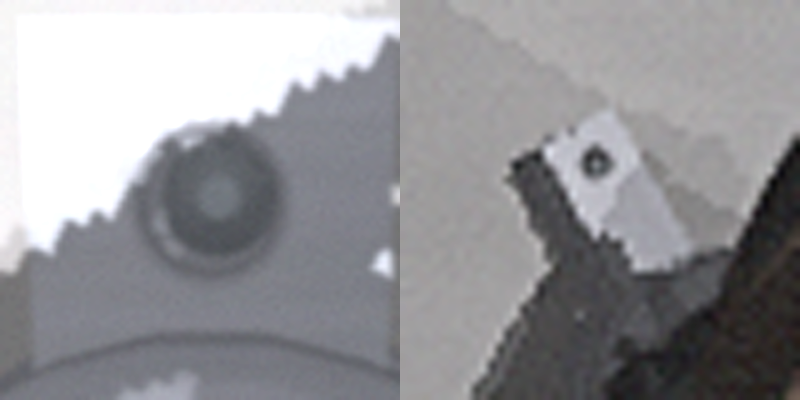

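```bash
python3 -m jog '[{"travel":[0.0005,-0.0007,0.0006],"spin":0},{"travel":[0,0,0],"spin":0}]'; python3 fit.py;  python3 -m jog '[{"travel":[0.0,-0.0004,0.001],"spin":0}]'; python3 fit.py
```

```text
time_s: 14.85
position: [513.6, -200.1, 68.3]
ee_rot: [-3.134, 0.006, 2.056]
contact_force: [-1.7, 1.1, -3.3]
opening: 24.9
cover [ 511.93 -201.5    35.9 ] eul [-0.59  1.48 28.08]
thick [ 450.19 -234.44   37.71] need [-0.69  1.46] tool xy [1.62 0.08]
thin [ 573.67 -168.56   34.09] need [-0.78  1.74] tool xy [1.9  0.12]
F [-1.68  1.05 -3.3 ] M [0.14 0.03 0.06] tcp [ 513.57 -200.06   68.25] 24.930955947496404
time_s: 14.93
position: [513.4, -200.3, 67.8]
ee_rot: [-3.134, 0.006, 2.056]
contact_force: [-1.9, 1.1, 1.9]
opening: 24.4
cover [ 511.78 -201.7    35.4 ] eul [-0.6   1.47 28.09]
thick [ 450.04 -234.66   37.19] need [-0.54  1.68] tool xy [1.74 0.31]
thin [ 573.51 -168.75   33.61] need [-0.62  1.93] tool xy [1.99 0.35]
F [-1.88  1.15  1.89] M [ 0.38 -0.01  0.1 ] tcp [ 513.41 -200.26   67.75] 24.42813634162246
```

```bash
python3 -m jog '[{"travel":[0.0004,-0.0003,0.002],"spin":0}]'; python3 fit.py;  python3 -m jog '[{"travel":[0.0003,-0.0003,0.003],"spin":0}]'; python3 fit.py
```

```text
time_s: 15.02
position: [513.1, -200.4, 67.1]
ee_rot: [-3.134, 0.007, 2.057]
contact_force: [-6.5, 0.3, 8.4]
opening: 24.4
cover [ 511.47 -201.9    34.71] eul [-0.61  1.5  28.11]
thick [ 449.75 -234.88   36.54] need [-0.24  1.9 ] tool xy [1.79 0.67]
thin [ 573.19 -168.92   32.88] need [-0.29  2.1 ] tool xy [2.   0.72]
F [-6.54  0.28  8.44] M [0.39 0.48 0.06] tcp [ 513.11 -200.44   67.06] 24.422514788238917
time_s: 15.1
position: [512.6, -200.7, 66.1]
ee_rot: [-3.133, 0.006, 2.057]
contact_force: [-10.1, 3.9, 19.7]
opening: 24.8
cover [ 510.95 -202.19   33.78] eul [-0.56  1.57 28.13]
thick [ 449.24 -235.18   35.7 ] need [0.27 2.2 ] tool xy [1.82 1.27]
thin [ 572.66 -169.2    31.87] need [0.23 2.38] tool xy [2.   1.32]
F [-10.1    3.88  19.69] M [1.24 1.11 0.05] tcp [ 512.63 -200.74   66.13] 24.795716601665326
```

```bash
python3 -m jog '[{"travel":[0.001,-0.001,0.001],"spin":0}]'; python3 fit.py; python3 look.py 10
```

```text
time_s: 15.18
position: [512.4, -200.6, 66.6]
ee_rot: [-3.135, 0.007, 2.056]
contact_force: [1.5, 0.7, -2.4]
opening: 25.2
cover [ 510.76 -202.05   34.2 ] eul [-0.65  1.43 28.09]
thick [ 449.02 -235.     35.95] need [0.49 2.02] tool xy [1.56 1.37]
thin [ 572.5  -169.11   32.45] need [0.39 2.28] tool xy [1.84 1.41]
F [ 1.51  0.71 -2.38] M [ 0.19 -0.33  0.  ] tcp [ 512.36 -200.6    66.56] 25.188776461611987
```

View pics/m10.png

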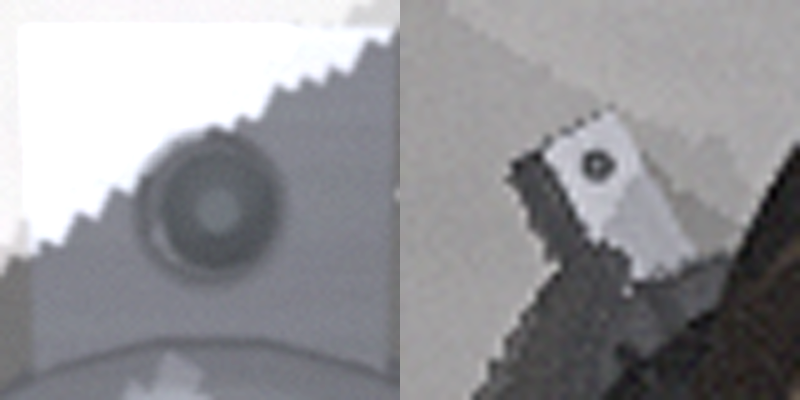

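View pics/w10.png

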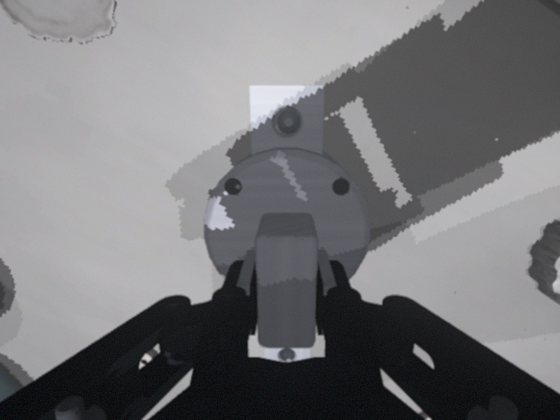

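The thick dowel is centred in its hole (216,208 against 210,207 in the crop) and the thin dowel's tip shows in the small hole. The cover has pivoted nearly flat in the pads. I'll press it fully home.

```bash
python3 -m jog '[{"travel":[0.0004,-0.0002,0.002],"spin":0}]'; python3 fit.py;  python3 -m jog '[{"travel":[0.0003,-0.0002,0.0025],"spin":0}]'; python3 fit.py
```

```text
time_s: 15.37
position: [512.2, -200.9, 66.1]
ee_rot: [-3.134, 0.008, 2.057]
contact_force: [-6.5, 2.0, 15.4]
opening: 24.4
cover [ 510.55 -202.39   33.77] eul [-0.68  1.48 28.11]
thick [ 448.83 -235.36   35.58] need [0.68 2.38] tool xy [1.79 1.71]
thin [ 572.27 -169.42   31.97] need [0.62 2.59] tool xy [2.   1.76]
F [-6.52  2.   15.41] M [1.05 0.82 0.11] tcp [ 512.16 -200.9    66.13] 24.395666034034154
time_s: 15.45
position: [512.2, -201.0, 66.1]
ee_rot: [-3.134, 0.007, 2.057]
contact_force: [-8.2, 3.6, 17.3]
opening: 25.0
cover [ 510.55 -202.43   33.78] eul [-0.63  1.51 28.12]
thick [ 448.83 -235.41   35.62] need [0.68 2.43] tool xy [1.83 1.73]
thin [ 572.27 -169.45   31.93] need [0.62 2.63] tool xy [2.04 1.78]
F [-8.2   3.58 17.29] M [1.23 0.87 0.11] tcp [ 512.19 -200.96   66.13] 25.031977654701485
```

```bash
python3 -m jog '[{"travel":[0,-0.0002,0.0025],"spin":0},{"travel":[0,-0.0002,0.0025],"spin":0},{"travel":[0,-0.0002,0.0025],"spin":0}]'; python3 fit.py;  python3 -m jog '[{"travel":[0,0,0.003],"spin":0},{"travel":[0,0,0.003],"spin":0},{"travel":[0,0,0.003],"spin":0}]'; python3 fit.py
```

```text
time_s: 15.7
position: [512.4, -201.2, 66.2]
ee_rot: [-3.132, 0.003, 2.056]
contact_force: [-7.1, 4.3, 14.2]
opening: 25.0
cover [ 510.62 -202.55   33.85] eul [-0.38  1.58 28.12]
thick [ 448.91 -235.53   35.78] need [0.6  2.55] tool xy [1.97 1.72]
thin [ 572.34 -169.58   31.92] need [0.55 2.75] tool xy [2.18 1.78]
F [-7.08  4.26 14.24] M [1.12 0.63 0.04] tcp [ 512.37 -201.19   66.2 ] 25.034472351869596
time_s: 15.95
position: [512.5, -201.5, 66.2]
ee_rot: [-3.129, -0.002, 2.057]
contact_force: [-8.4, 4.4, 16.0]
opening: 24.7
cover [ 510.56 -202.83   33.86] eul [-0.1   1.8  28.16]
thick [ 448.88 -235.84   36.05] need [0.63 2.86] tool xy [2.24 1.9 ]
thin [ 572.25 -169.81   31.66] need [0.64 2.99] tool xy [2.34 1.96]
F [-8.43  4.42 16.  ] M [1.09 0.97 0.05] tcp [ 512.49 -201.54   66.2 ] 24.736692016779
```

```bash
python3 -m jog '[{"travel":[0.001,-0.0007,0.002],"spin":0}]'; python3 fit.py; python3 look.py 11; python3 fit.py
```

```text
time_s: 16.03
position: [512.3, -201.3, 66.3]
ee_rot: [-3.13, -0.001, 2.057]
contact_force: [-0.1, 2.0, 2.1]
opening: 24.6
cover [ 510.48 -202.59   33.92] eul [-0.17  1.71 28.14]
thick [ 448.78 -235.59   36.02] need [0.73 2.61] tool xy [1.97 1.86]
thin [ 572.17 -169.59   31.83] need [0.72 2.77] tool xy [2.11 1.93]
F [-0.13  2.01  2.11] M [ 0.53 -0.46  0.08] tcp [ 512.34 -201.29   66.27] 24.612767387449367
cover [ 510.46 -202.62   33.83] eul [-0.18  1.72 28.16]
thick [ 448.77 -235.63   35.93] need [0.73 2.65] tool xy [2.   1.89]
thin [ 572.15 -169.6    31.72] need [0.74 2.78] tool xy [2.11 1.95]
F [-3.71  2.63  9.2 ] M [0.69 0.14 0.02] tcp [ 512.33 -201.31   66.17] 25.10326012951989
```

View pics/m11.png

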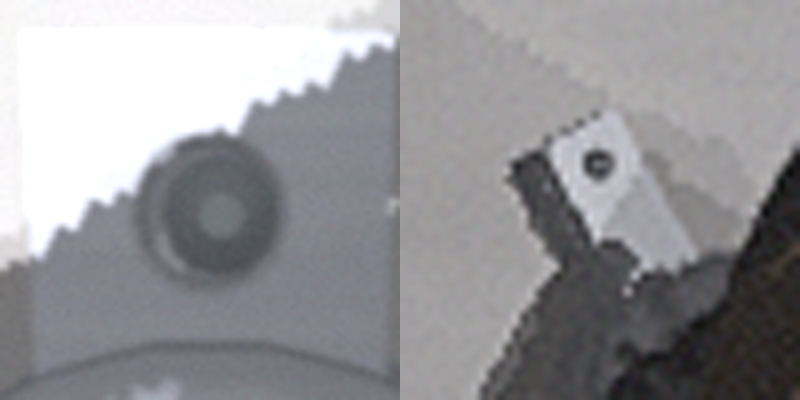

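```bash
python3 -m jog '[{"travel":[0.001,-0.0002,-0.0005],"spin":0},{"travel":[0.0003,0,0],"spin":0}]'; python3 fit.py; python3 look.py 12; python3 fit.py
```

```text
time_s: 16.3
position: [511.7, -200.4, 66.6]
ee_rot: [-3.13, 0.001, 2.057]
contact_force: [-0.6, -0.7, -2.7]
opening: 24.5
cover [ 509.86 -201.77   34.24] eul [-0.27  1.72 28.17]
thick [ 448.18 -234.8    36.34] need [1.33 1.82] tool xy [0.99 2.03]
thin [ 571.53 -168.73   32.14] need [1.36 1.91] tool xy [1.05 2.09]
F [-0.61 -0.71 -2.74] M [-0.1  -0.13 -0.1 ] tcp [ 511.7  -200.42   66.58] 24.510075659443178
cover [ 509.82 -201.85   34.16] eul [-0.25  1.72 28.16]
thick [ 448.14 -234.87   36.26] need [1.37 1.89] tool xy [1.03 2.1 ]
thin [ 571.51 -168.83   32.07] need [1.38 2.01] tool xy [1.13 2.16]
F [-1.23  0.35 -0.53] M [ 0.03 -0.12 -0.05] tcp [ 511.67 -200.51   66.51] 24.969156495201073
```

View pics/m12.png

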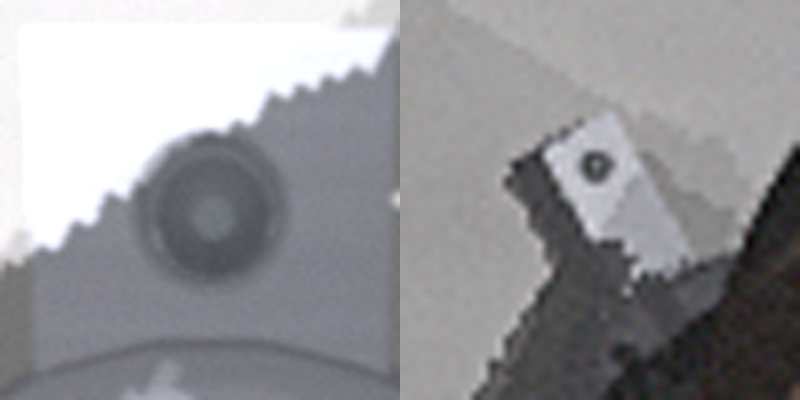

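```bash
python3 -m jog '[{"travel":[0.0006,-0.0005,0.002],"spin":0},{"travel":[0.0006,-0.0005,0.002],"spin":0}]'; python3 fit.py|grep -E 'eul|F'; python3 look.py 13; python3 fit.py;  python3 look.py 14; python3 fit.py|grep -E 'eul|F'
```

```text
time_s: 16.57
position: [511.7, -200.7, 66.2]
ee_rot: [-3.131, 0.001, 2.057]
contact_force: [-4.9, 4.9, 12.1]
opening: 25.0
cover [ 509.86 -202.09   33.82] eul [-0.3   1.66 28.14]
F [-4.93  4.85 12.09] M [0.85 0.4  0.11] tcp [ 511.66 -200.75   66.17] 25.00396962693287
cover [ 509.88 -202.08   33.85] eul [-0.31  1.65 28.15]
thick [ 448.18 -235.08   35.87] need [1.33 2.1 ] tool xy [1.24 2.16]
thin [ 571.57 -169.07   31.83] need [1.32 2.25] tool xy [1.37 2.22]
F [-4.71  0.8   9.32] M [0.63 0.29 0.03] tcp [ 511.67 -200.72   66.2 ] 24.86019063330824
cover [ 509.84 -202.06   33.81] eul [-0.31  1.66 28.15]
F [-3.6   3.36  9.48] M [0.66 0.32 0.05] tcp [ 511.64 -200.71   66.16] 24.990332148809117
```

View pics/m14.png

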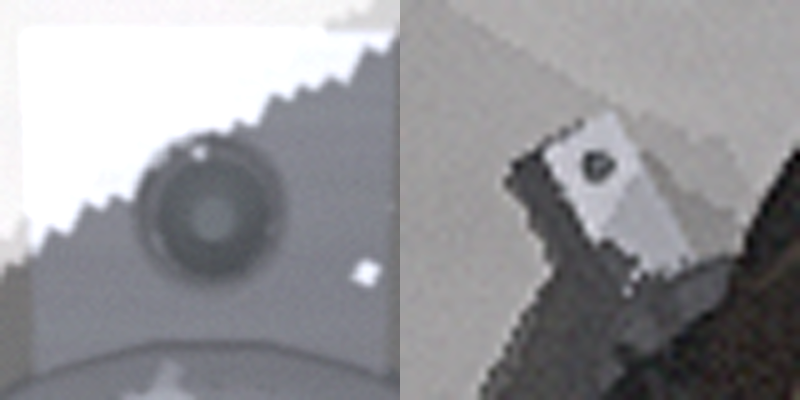

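```bash
python3 - <<'E'
from fit import *
c=arm.calibration("wrist");o=arm.get_obs();Rt=R.from_euler('xyz',o['ee_rot']).as_matrix()
piv=np.array([0,0,-19.])
pt=Rtc@[-70,0,14]+ptc; edge=Rtc@[-86,0,14]+ptc; thin=Rtc@[70,0,14]+ptc
for th in(0,.8,1.65,2.4):
    for s in(1,-1):
        Q=R.from_euler('x',s*th,degrees=True).as_matrix()
        f=lambda p:Q@(p-piv)+piv
        Rc=Rt@Q@Rtc
        print(s*th,'eul',R.from_matrix(Rc).as_euler('xyz',degrees=True),'hole px',proj(c,o['position']+Rt@f(pt))[0],'edge',proj(c,o['position']+Rt@f(edge))[0],'thin',proj(c,o['position']+Rt@f(thin))[0])
E
```

```text
0 eul [-0.31  1.66 28.15] hole px [286.35 120.04] edge [286.2   84.88] thin [287.34 353.02]
0 eul [-0.31  1.66 28.15] hole px [286.35 120.04] edge [286.2   84.88] thin [287.34 353.02]
0.8 eul [-0.31  2.46 28.15] hole px [286.36 118.99] edge [286.21  83.49] thin [287.34 351.18]
-0.8 eul [-0.32  0.86 28.15] hole px [286.35 121.11] edge [286.2   86.29] thin [287.35 354.86]
1.65 eul [-0.31  3.31 28.14] hole px [286.36 117.89] edge [286.21  82.03] thin [287.33 349.24]
-1.65 eul [-0.32  0.01 28.15] hole px [286.35 122.26] edge [286.2   87.79] thin [287.35 356.82]
2.4 eul [-0.3   4.06 28.14] hole px [286.36 116.94] edge [286.21  80.75] thin [287.33 347.53]
-2.4 eul [-0.33 -0.74 28.15] hole px [286.35 123.28] edge [286.2   89.13] thin [287.36 358.56]
```

Both the lug edge shift (+2.6 px, 2.9 predicted for flat) and the height (TCP z hard stop at 66.2) say the cover is flat and home. Now I'll set the final push.

```bash
python3 -m jog '[{"travel":[0.0006,-0.0005,0.002],"spin":0},{"travel":[0.0008,-0.0006,0.0027],"spin":0}]'; for i in 1 2 3 4; do python3 look.py 15; python3 fit.py|grep -E 'eul|F'; done
```

```text
time_s: 16.93
position: [511.7, -200.7, 66.1]
ee_rot: [-3.132, 0.002, 2.057]
contact_force: [-5.2, 2.7, 15.9]
opening: 24.9
cover [ 509.88 -202.02   33.79] eul [-0.37  1.58 28.15]
F [-3.86  2.74 11.68] M [0.69 0.52 0.04] tcp [ 511.63 -200.66   66.14] 24.588452175174748
cover [ 509.92 -202.05   33.8 ] eul [-0.37  1.58 28.14]
F [-4.53  2.13 12.13] M [0.76 0.46 0.05] tcp [ 511.66 -200.69   66.15] 24.841844483885403
cover [ 509.9  -202.06   33.8 ] eul [-0.37  1.58 28.14]
F [-3.53  2.65 12.42] M [0.78 0.48 0.08] tcp [ 511.64 -200.7    66.15] 24.89842999675051
cover [ 509.91 -202.05   33.82] eul [-0.37  1.58 28.14]
F [-4.66  2.3  11.99] M [0.68 0.52 0.04] tcp [ 511.65 -200.68   66.17] 24.99347782518775
```

```bash
python3 - <<'E'
from h import *
from bench import arm
s=arm.get_image("scene");cv2.imwrite("pics/s15.png",s)
b=cv2.resize(s[220:340,270:430],None,fx=4,fy=4,interpolation=cv2.INTER_CUBIC);cv2.imwrite("pics/s15c.png",b)
E
python3 fit.py|grep F
```

```text
F [-4.99  2.99 12.65] M [0.77 0.55 0.03] tcp [ 511.64 -200.66   66.15] 24.686454419087642
```

View pics/s15c.png

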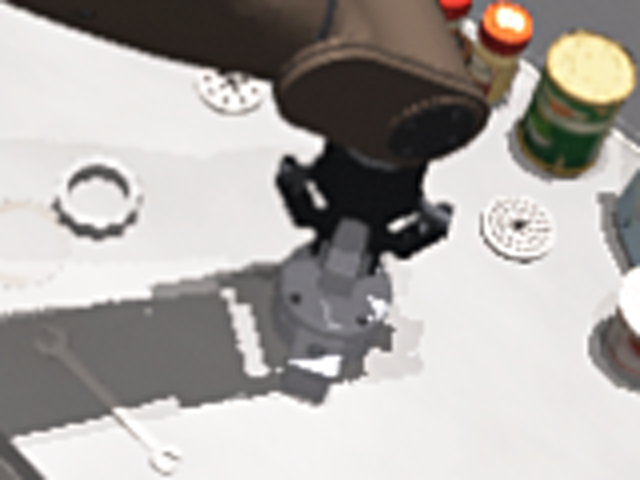

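View pics/t15.png

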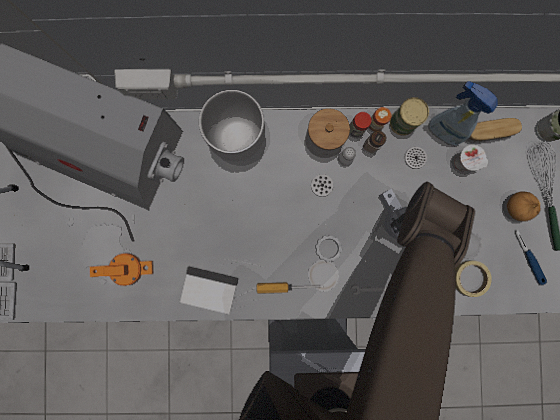

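View pics/w15.png

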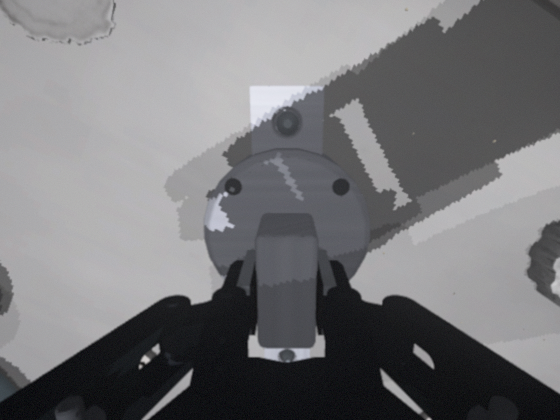

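The halves are closed, the dowels show in the large hole (287,122) and small hole (287,355), and ring and discs sit where they were. The force is steady at about 12 N, so I'm handing in.

```bash
python3 -c "
from bench import arm
print(arm.close_job())"; python3 fit.py|grep F
```

```text
the job is handed in; nothing more can be done
None
```

The cover is on the lower half with both dowels in their matching holes, and I handed the job in at about 17 s with the arm still gripping the rib and pressing.

- **Seating:** both dowel tips show in their holes, the thick one central in the large hole to about 0.4 mm. Pressing harder did not lower the tool past z ≈ 66.2 mm, where the model puts the joint face at 33.8 mm (34 mm nominal). I could not see the joint line all round, so "closed all round" is inferred from these checks.
- **Push:** the wrist force held steady at +12 to 12.6 N upward. The hanging cover had read about −4 N, so the force on the joint is about 16 N. A sideways force of about 5 N remained.
- **Grip:** I set 70 N, and the opening reads 25 mm on the 26 mm rib.
- **Highest force read:** about 20 N in any reading, while seating the cover.
- **Surroundings:** the ring, both discs and the orange part look unmoved in the last pictures. The lower half moved by no more than a millimetre or two.
- **Disagreement:** from the tool's angle alone, the cover would be tilted about 1.6° lengthwise and 0.4° sideways. The lug edge moved 2.6 px in the wrist picture, where a flat cover would give 2.9 px, so I take it that the rib pivoted in the pads and the cover lies flat. The sideways 0.4° I could not check separately.
- **After hand-in:** I could not read the force again.

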